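Find the rocking corner of the forming plate and shim it

ROBOT

A 6-joint arm with a two-finger parallel gripper is mounted at the origin on the work surface. World frame = base frame: x ahead of the robot, y to its left, z up, the work surface at z = 0. Lengths are in m, angles in degrees, forces in N, time in s.
With the tool pointing down it reaches from about 0.4 to 0.825 m from the base axis. Payload 7 kg.
Tool frame: the origin (TCP) lies at the very end of the fingers, on their centre line; the grasp point (between the pads) lies 19 mm behind it; x points along the fingers, y is the direction in which the jaws open and shut, and the axes are right-handed (so a half turn about x gives the same grasp; the last joint's range is limited). The gripper opens to 88 mm and grips with 3 to 60 N. Pads are 19 mm wide; open, the fingers measure 130 mm over their backs; the gripper's body (78 mm by 193 mm) begins 47 mm behind the grasp point.
Start: joints at [79.704, 20.546, 0.682, 0, -70.136, -16.507], TCP at [0.304, 0.602, 0.227] pointing down, gripper open.
Joint ranges: [-176.03, 176.03], [-82.01, 121.73], [-58.28, 71.71], [-173.87, 95.51], [-174.79, -0.11], [-173.66, 173.66]. Speed limits (degrees/s): [136.94, 136.94, 172.46, 180, 180, 180].

INTERFACE

Orientations are given as [roll, pitch, yaw] about the fixed x, y, z axes, in that order (R = Rz(yaw) Ry(pitch) Rx(roll)).
In Python, from plant import monitor, eyes, ticket gives the robot as it stands. The module is installed in compiled form; this text tells all that it offers.
- The arm moves only by the shell command python3 -m crank 'ROWS'. ROWS is JSON, a list of rows, each an object with "linear": the shift along the world's x, y, z in units of 60 mm (1.0 is 60 mm), a list of three; "rot": the turn, a rotation vector about the world's x, y, z in units of 5 degrees (1.0 is 5 degrees), a list of three; "hand": the opening, from 0 (shut) to 1 (fully open). In form: [{"linear": [tx, ty, tz], "rot": [ax, ay, az], "hand": hand}, ...]. A call has 1 to 20 rows; each row shifts and turns the pose as measured when the row begins; what a row does not reach is not made up. A row lasts 1/8 s, in which the tool goes at most 62.5 mm and 10.7 degrees, less where a joint would pass 70% of its speed; a pose out of reach is approached as far as the arm can. A call is refused whole if a number of a shift passes 1 or a number of a turn 1, either way. A call with a gripper value outside its range is refused whole. The fingers move at their own pace and stop on an object; the grip force is fixed at half the most. Time passes only in rows, so rows that do not move let the fingers close. It gives the time, the measured TCP pose, the force and the opening at its end, in the units of the state.
- monitor.get_obs(): the state, without advancing time (a new reading comes with each control period).
- eyes.snapshot(name): name is "side" or "top"; returns a dict with "image" (480x640x3 uint8, red, green, blue), "depth" (480x640 float32, m along the optical axis (not along the pixel's ray), 0 where there is no reading), "K" (3x3 intrinsics, pixels), "camera_from_world" (4x4, takes a point from world to camera coordinates). Camera axes: x right, y up, looking along -z (the intrinsics and any distortion apply to the point x, -y, -z); pixel columns grow to the right and rows downward; lengths in m; the calibration is good to about 2 mm. A picture is of the moment at which its call begins.
- ticket.close_job(): hands the job in, once; it reports no verdict.
The state is a dict: "clock": time; "joint_pos": joint angles; "qvel": joint speeds; "tau": joint torques, N m; "tool_pos": TCP position; "orientation": TCP orientation; "force": force on the tool from outside, world axes, zero at the start; "moment": the same for the moment, N m; "opening": finger opening in m.
Only numpy, scipy, OpenCV 4.12 (cv2) and the standard library are available. Lean on these libraries where they do the work, as an engineer would, in place of code of your own. Each camera call takes 0.05 s, during which the arm holds its last target.

TASK

The steel forming plate on the jewellery bench rocks at one corner: press its corners with your fingertips to find the one that gives. Then press the shim tab beside that corner down flat so the plate sits solid and level, leaving the other three tabs up. Only press: do not lift or shift the plate, and leave everything else on the bench where it is.

Things in the scene. Friction and masses are not known exactly. Their poses are not given: they have to be found in the camera images.
- plate: Steel plate, 128 (x) by 112 (y) by 8 mm, 0.9 kg, with small dark holes and five 12 mm pins near its middle. Origin: centre of the underside, 34 mm above the table; top at 42 mm. Lies loose and level on a middle post and hidden corner feet, one of them 4 mm too low. About 3 N over that corner tips it down 4 mm there; it returns when released. The other corners are solid.
- jig_base: Wooden board under the plate, 150 (x) by 250 (y) by 10 mm, fixed. Origin: centre of its underside; x away from the robot (turned up to 0.35 rad either way), y to the left. Four stops, 38 mm high, stand at the middles of the plate's edges.
- corner_near_left (a point): Screw-head mark, 13 mm wide and flush, on the plate's top at its near left corner (near = towards the robot, left = +y), right above that corner's foot, 14 mm and 8 mm in from the edges: the place to press.
- corner_near_right (a point): Screw-head mark, 13 mm wide and flush, on the plate's top at its near right corner (near = towards the robot, left = +y), right above that corner's foot, 14 mm and 8 mm in from the edges: the place to press.
- corner_far_left (a point): Screw-head mark, 13 mm wide and flush, on the plate's top at its far left corner (near = towards the robot, left = +y), right above that corner's foot, 14 mm and 8 mm in from the edges: the place to press.
- corner_far_right (a point): Screw-head mark, 13 mm wide and flush, on the plate's top at its far right corner (near = towards the robot, left = +y), right above that corner's foot, 14 mm and 8 mm in from the edges: the place to press.
- tab_near_left (a point): Top centre of the near left shim's press tab: a steel pad 28 by 28 by 5 mm on jig_base's +y side, 42 mm outward of its pivot, 41 mm or more from the plate's edge. As found it slopes up outward by 0.36 rad, its centre 36 mm above the table; flat, 21.5 mm, and 3.6 mm further out.
- shim_near_left (a joint): Angle of the near left shim lever, rad: 0 = raised as found, 0.36 = flat (end stop). About 7 N on the tab's middle moves it; it stays where left. Flat, it lifts that corner's foot by 3.7 mm: this fills the gap under the rocking corner, but would jack a sound corner out of level.
- tab_near_right (a point): Top centre of the near right shim's press tab: a steel pad 28 by 28 by 5 mm on jig_base's -y side, 42 mm outward of its pivot, 41 mm or more from the plate's edge. As found it slopes up outward by 0.36 rad, its centre 36 mm above the table; flat, 21.5 mm, and 3.6 mm further out.
- shim_near_right (a joint): Angle of the near right shim lever, rad: 0 = raised as found, 0.36 = flat (end stop). About 7 N on the tab's middle moves it; it stays where left. Flat, it lifts that corner's foot by 3.7 mm: this fills the gap under the rocking corner, but would jack a sound corner out of level.
- tab_far_left (a point): Top centre of the far left shim's press tab: a steel pad 28 by 28 by 5 mm on jig_base's +y side, 42 mm outward of its pivot, 41 mm or more from the plate's edge. As found it slopes up outward by 0.36 rad, its centre 36 mm above the table; flat, 21.5 mm, and 3.6 mm further out.
- shim_far_left (a joint): Angle of the far left shim lever, rad: 0 = raised as found, 0.36 = flat (end stop). About 7 N on the tab's middle moves it; it stays where left. Flat, it lifts that corner's foot by 3.7 mm: this fills the gap under the rocking corner, but would jack a sound corner out of level.
- tab_far_right (a point): Top centre of the far right shim's press tab: a steel pad 28 by 28 by 5 mm on jig_base's -y side, 42 mm outward of its pivot, 41 mm or more from the plate's edge. As found it slopes up outward by 0.36 rad, its centre 36 mm above the table; flat, 21.5 mm, and 3.6 mm further out.
- shim_far_right (a joint): Angle of the far right shim lever, rad: 0 = raised as found, 0.36 = flat (end stop). About 7 N on the tab's middle moves it; it stays where left. Flat, it lifts that corner's foot by 3.7 mm: this fills the gap under the rocking corner, but would jack a sound corner out of level.
- bead_pot: Small clear bead pot with white lid on the left side of the base, midway between the two tabs, 28 mm wide, 32 mm tall. Origin: centre of its underside. Leave it alone.
- thread_spool: Small dark wooden spool on the right side of the base, midway between the two tabs, 28 mm wide, 30 mm tall. Origin: centre of its underside. Leave it alone.
- bead_jar_a: Glass bead jar 48 mm wide, 50 mm tall, standing on the left of the table. Leave it alone.
- bead_jar_b: Amber bead jar 40 mm wide, 42 mm tall, standing on the right of the table. Leave it alone.
- screwdriver: Screwdriver 160 mm long lying on the right. Leave it alone.
- small_hammer: Hammer 200 mm long lying on the left. Leave it alone.
- wood_bangle: Wooden ring 68 mm wide, 12 mm tall, lying on the right. Leave it alone.
There are look-alikes about, which are no part of the job. Leave any orange or purple look-alike of the plate alone.

How it is judged:
By the outcome, as a careful person would: the job done as asked, in the order asked, and still so for the second after the job is handed in, with the robot touching nothing.
It also fails if it takes over 51 s, if anything falls off the work surface, if the arm or the gripper's body presses on something with over 40 N, if the wrist force passes 120 N, or if a joint passes its speed limit or range.

## Working session

There is one attempt and no reset: what is moved stays moved. The work goes in short steps, Python scripts to look and compute and a shell command to move; the robot and the scene stay as the last step left them, time stands still between calls to the robot, and variables do not carry over. Pictures are saved under pics/ and viewed, and the job is handed in when it is done.

```bash
mkdir -p pics
python3 - <<'E'
from plant import monitor, eyes
import cv2,numpy as np
o=monitor.get_obs(); print({k:np.round(v,3).tolist() for k,v in o.items()})
for n in("top","side"):
    s=eyes.snapshot(n); cv2.imwrite(f"pics/{n}0.png",s["image"][:,:,::-1]); np.savez(f"{n}0.npz",**s)
    T=s["camera_from_world"]; print(n,np.round(np.linalg.inv(T),3).tolist(),s["K"].tolist(),[k for k in s])
E
```

```text
{'clock': 0.0, 'joint_pos': [79.704, 20.592, 0.634, -0.019, -70.136, -16.507], 'qvel': [-0.024, -0.025, 0.002, 0.054, -0.045, -0.106], 'tau': [0.002, -58.272, 29.305, 6.997, 0.007, -0.0], 'tool_pos': [0.304, 0.602, 0.226], 'orientation': [95.831, 89.904, -110.978], 'force': [0.259, -0.562, 0.734], 'moment': [-0.019, -0.017, 0.036], 'opening': 0.088}
top [[0.013, 0.998, -0.055, 0.467], [-1.0, 0.012, -0.017, -0.035], [-0.016, 0.055, 0.998, 1.132], [0.0, 0.0, 0.0, 1.0]] [[483.2908488752973, 0.0, 319.37136696734615], [0.0, 483.2908488752973, 239.86900411241993], [0.0, 0.0, 1.0]] ['image', 'depth', 'K', 'camera_from_world']
side [[0.963, 0.205, -0.175, 0.301], [-0.269, 0.701, -0.66, -0.799], [-0.013, 0.683, 0.73, 0.947], [0.0, 0.0, 0.0, 1.0]] [[542.4098164950977, 0.0, 321.53493582292856], [0.0, 542.4098164950977, 235.69015262378], [0.0, 0.0, 1.0]] ['image', 'depth', 'K', 'camera_from_world']
```

View pics/top0.png

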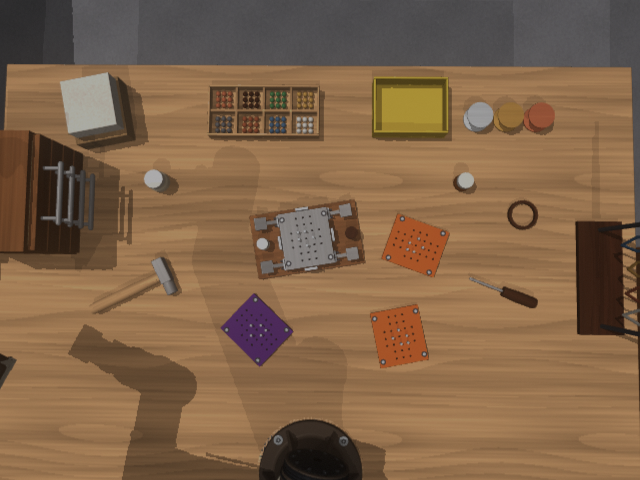

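View pics/side0.png

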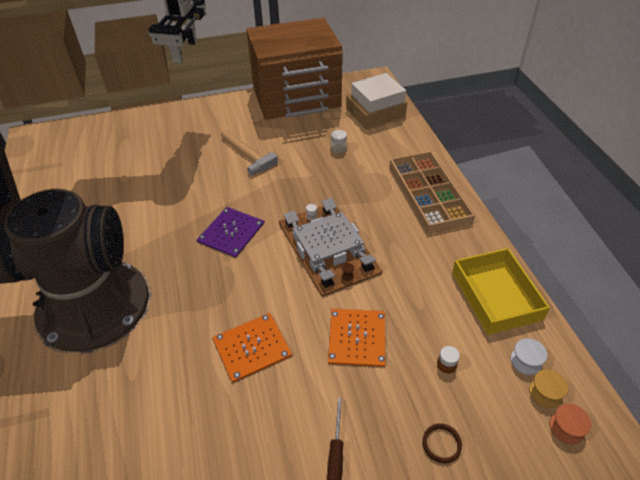

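The grey steel plate on the wooden board is at top (306,238) and side (330,238). The look-alikes are purple at top (257,329) and orange at top (416,244) and (400,335). I choose the grey one and check it in a close crop.

Run:
```python
import cv2
a=cv2.imread("pics/top0.png")[190:290,240:375]; b=cv2.imread("pics/side0.png")[190:300,270:390]
cv2.imwrite("pics/crop_top.png",cv2.resize(a,None,fx=5.8,fy=5.8,interpolation=cv2.INTER_CUBIC))
cv2.imwrite("pics/crop_side.png",cv2.resize(b,None,fx=5,fy=5,interpolation=cv2.INTER_CUBIC))
```

```text
(no output)
```

View pics/crop_top.png

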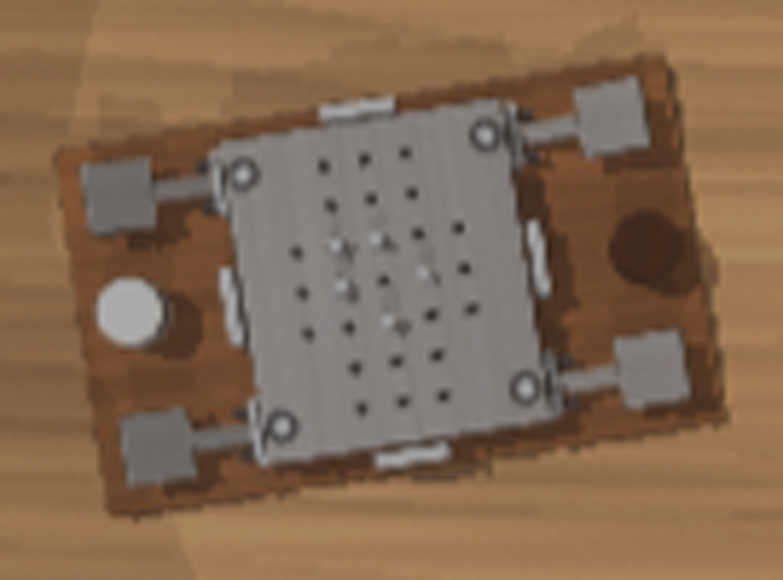

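View pics/crop_side.png

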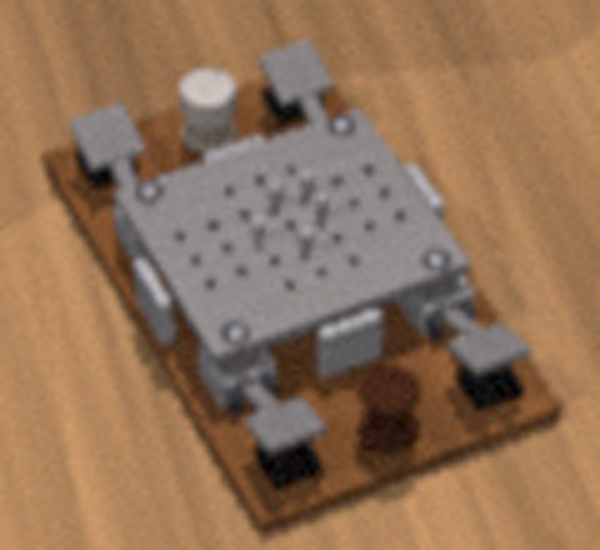

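```bash
cat > h.py <<'E'
import numpy as np
def ray(s,u,v):
    K=s["K"];W=np.linalg.inv(s["camera_from_world"])
    d=np.array([(u-K[0,2])/K[0,0],-(v-K[1,2])/K[1,1],-1.]); return W[:3,3],W[:3,:3]@d
def onz(s,u,v,z):
    c,d=ray(s,u,v); return c+d*(z-c[2])/d[2]
def tri(a,b):
    (c1,d1),(c2,d2)=a,b; A=np.c_[d1,-d2]; t=np.linalg.lstsq(A,c2-c1,rcond=None)[0]
    return (c1+d1*t[0]+c2+d2*t[1])/2, np.linalg.norm(c1+d1*t[0]-c2-d2*t[1])
E
python3 - <<'E'
from h import *
t=dict(np.load("top0.npz"));s=dict(np.load("side0.npz"))
T={"cFL":(242,174),"cFR":(486,135),"cNL":(281,427),"cNR":(525,388),"tFL":(119,195),"tFR":(611,117),"tNL":(158,447),"tNR":(652,369)}
S={"cFL":(342,125),"cFR":(436,260),"cNL":(149,192),"cNR":(236,333),"tFL":(296,72),"tFR":(488,345),"tNL":(108,134),"tNR":(285,423)}
P={}
for k in T:
    u,v=(T[k][0]+.5)/5.8-.5+240,(T[k][1]+.5)/5.8-.5+190
    a,b=(S[k][0]+.5)/5-.5+270,(S[k][1]+.5)/5-.5+190
    z=.042 if k[0]=='c' else .036
    q,g=tri(ray(t,u,v),ray(s,a,b)); p1=onz(t,u,v,z);p2=onz(s,a,b,z)
    P[k]=(p1+p2)/2
    print(k,p1.round(4),p2.round(4),q.round(4),round(g,4))
c=np.mean([P[k] for k in P if k[0]=='c'],0)
d=P["cFL"]+P["cFR"]-P["cNL"]-P["cNR"]; e=P["cFL"]+P["cNL"]-P["cFR"]-P["cNR"]
print(c,np.degrees(np.arctan2(d[1],d[0])),np.degrees(np.arctan2(-e[0],e[1])),np.linalg.norm(d)/2,np.linalg.norm(e)/2)
yaw=(np.arctan2(d[1],d[0])+np.arctan2(-e[0],e[1]))/2
R=np.array([[np.cos(yaw),-np.sin(yaw)],[np.sin(yaw),np.cos(yaw)]])
for k in P: print(k,"local",(R.T@(P[k]-c)[:2]).round(4))
print(np.degrees(yaw))
E
```

```text
cFL [0.5725 0.0706 0.042 ] [0.5727 0.0733 0.042 ] [0.572  0.0704 0.045 ] 0.0004
cFR [ 0.5889 -0.0246  0.042 ] [ 0.5884 -0.0216  0.042 ] [ 0.588  -0.0245  0.0452] 0.0012
cNL [0.474  0.0537 0.042 ] [0.4743 0.0563 0.042 ] [0.4738 0.0535 0.0449] 0.0003
cNR [ 0.4903 -0.041   0.042 ] [ 0.4902 -0.0383  0.042 ] [ 0.4899 -0.0409  0.0449] 0.0007
tFL [0.5643 0.1195 0.036 ] [0.5637 0.1204 0.036 ] [0.5638 0.1194 0.0369] 0.0008
tFR [ 0.5973 -0.0735  0.036 ] [ 0.5965 -0.0712  0.036 ] [ 0.5963 -0.0733  0.0384] 0.0013
tNL [0.4656 0.1022 0.036 ] [0.466  0.1046 0.036 ] [0.4655 0.1019 0.0388] 0.0001
tNR [ 0.4985 -0.0905  0.036 ] [ 0.4982 -0.0887  0.036 ] [ 0.4981 -0.0903  0.038 ] 0.0007
[0.53142094 0.01604422 0.042     ] 9.657339768939151 9.630660843860731 0.09987331335191006 0.09618179221907719
cFL local [0.05   0.0482]
cFR local [ 0.0499 -0.0482]
cNL local [-0.05   0.048]
cNR local [-0.0499 -0.048 ]
tFL local [0.0495 0.097 ]
tFR local [ 0.0497 -0.0981]
tNL local [-0.0501  0.0971]
tNR local [-0.0503 -0.0986]
9.644000306399942
```

Run:
```python
from plant import monitor
from scipy.spatial.transform import Rotation as R
import numpy as np
o=monitor.get_obs()
r=R.from_euler('xyz',o["orientation"],degrees=True); M=r.as_matrix(); print(M.round(3))
print("jaw axis angle",np.degrees(np.arctan2(M[1,1],M[0,1])))
```

```text
[[-0.001 -0.451 -0.892]
 [-0.001 -0.892  0.451]
 [-1.     0.002 -0.   ]]
jaw axis angle -116.81156143113711
```

The crops confirm the grey plate: screw heads in top crop at FL (242,174), FR (486,135), NL (281,427), NR (525,388), with four raised tabs outside and the pot and spool between them. Board yaw is 9.6°. Next I shut the hand and approach near-left.

```bash
python3 -m crank '[{"linear":[0,-0.7,0],"rot":[0,0,-0.9],"hand":0},{"linear":[0,-0.8,0],"rot":[0,0,-0.9],"hand":0},{"linear":[0,-0.8,0],"rot":[0,0,-0.9],"hand":0},{"linear":[0.3,-0.8,0],"rot":[0,0,-0.9],"hand":0},{"linear":[0.3,-0.8,0],"rot":[0,0,-0.9],"hand":0},{"linear":[0.3,-0.8,0],"rot":[0,0,-0.9],"hand":0},{"linear":[0.3,-0.8,-0.2],"rot":[0,0,-0.9],"hand":0},{"linear":[0.3,-0.8,-0.2],"rot":[0,0,-0.9],"hand":0},{"linear":[0.3,-0.8,-0.3],"rot":[0,0,-0.9],"hand":0},{"linear":[0.3,-0.8,-0.3],"rot":[0,0,-0.9],"hand":0},{"linear":[0.3,-0.5,-0.3],"rot":[0,0,-0.9],"hand":0},{"linear":[0.2,-0.3,-0.3],"rot":[0,0,-0.8],"hand":0},{"linear":[0,0,0],"rot":[0,0,0],"hand":0}]'
```

```text
clock: 1.72
tool_pos: [0.4598, 0.0616, 0.1228]
orientation: [100.1, 89.7, -161.9]
force: [0.6, -0.4, 0.2]
opening: 0.0004
```

```bash
python3 -m crank '[{"linear":[0.12,-0.06,-0.45],"rot":[0,0,0.33],"hand":0},{"linear":[0.12,-0.05,-0.45],"rot":[0,0,0],"hand":0},{"linear":[0,0,0],"rot":[0,0,0],"hand":0}]'
python3 - <<'E'
from plant import eyes,monitor
import cv2,numpy as np
s=eyes.snapshot("side")
cv2.imwrite("pics/s1.png",cv2.resize(s["image"][140:310,230:430,::-1],None,fx=3.5,fy=3.5,interpolation=cv2.INTER_CUBIC))
print(monitor.get_obs()["force"],monitor.get_obs()["tool_pos"],monitor.get_obs()["moment"])
E
```

```text
clock: 2.1
tool_pos: [0.475, 0.0562, 0.0693]
orientation: [96.7, 89.8, -163.4]
force: [-0.2, 0.5, 0.7]
opening: 0.0002
[ 0.02363443  1.28941243 -0.54817768] [0.47563236 0.05654765 0.07043588] [ 0.06719392 -0.05799282  0.00940382]
```

View pics/s1.png

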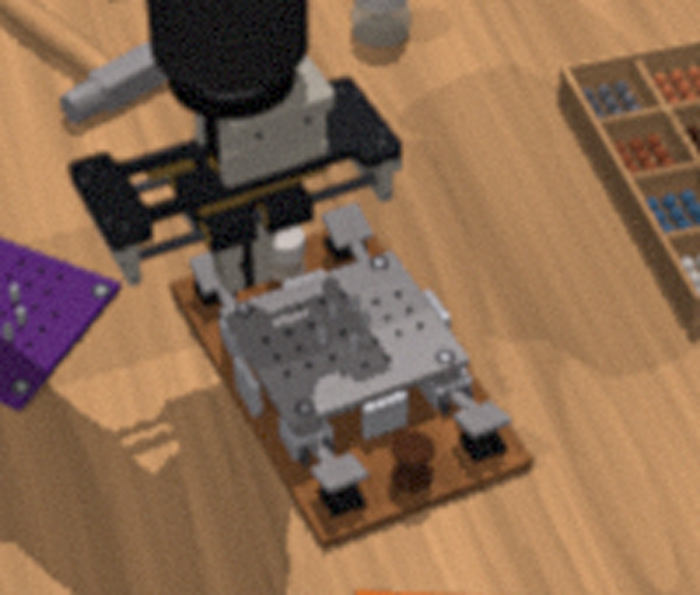

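The picture shows the closed fingertips at (245,285) over the near-left mark. Now I descend gently.

```bash
python3 -m crank '[{"linear":[-0.02,-0.03,-0.2],"rot":[0,0,0],"hand":0},{"linear":[0,0,-0.15],"rot":[0,0,0],"hand":0},{"linear":[0,0,0],"rot":[0,0,0],"hand":0}]'; python3 -m crank '[{"linear":[0,0,-0.04],"rot":[0,0,0],"hand":0}]'; python3 -m crank '[{"linear":[0,0,-0.04],"rot":[0,0,0],"hand":0}]'; python3 -m crank '[{"linear":[0,0,-0.04],"rot":[0,0,0],"hand":0}]'
```

```text
clock: 2.52
tool_pos: [0.475, 0.0561, 0.0507]
orientation: [-60.1, 89.9, 39.9]
force: [0.1, 0.4, -1.1]
opening: 0.0006
clock: 2.65
tool_pos: [0.4752, 0.0563, 0.0486]
orientation: [-63.5, 89.8, 36.6]
force: [0.3, 0.7, 1.2]
opening: 0.0003
clock: 2.78
tool_pos: [0.4754, 0.0564, 0.0462]
orientation: [-64.7, 89.8, 35.3]
force: [1.0, -1.1, 0.7]
opening: 0.0005
clock: 2.9
tool_pos: [0.4755, 0.0564, 0.0438]
orientation: [-65.5, 89.8, 34.5]
force: [0.6, 0.7, -0.1]
opening: 0.0006
```

```bash
for i in 1 2 3 4; do python3 -m crank '[{"linear":[0,0,-0.03],"rot":[0,0,0],"hand":0}]' | grep -E "tool_pos|force"; done
```

```text
tool_pos: [0.4755, 0.0564, 0.042]
force: [-6.2, 1.3, 18.4]
tool_pos: [0.4757, 0.0565, 0.0417]
force: [-14.1, 3.1, 39.7]
tool_pos: [0.4757, 0.0565, 0.0418]
force: [-13.0, 0.8, 32.4]
tool_pos: [0.4757, 0.0565, 0.0419]
force: [-10.2, 1.2, 26.8]
```

Near left is solid: z stayed at 42 mm under up to 40 N. Next is near right, with smaller steps.

```bash
python3 -m crank '[{"linear":[0,0,0.2],"rot":[0,0,0],"hand":0},{"linear":[0,0,0.3],"rot":[0,0,0],"hand":0},{"linear":[0.1,-0.6,0],"rot":[0,0,0],"hand":0},{"linear":[0.1,-0.6,0],"rot":[0,0,0],"hand":0},{"linear":[0.05,-0.4,0],"rot":[0,0,0],"hand":0},{"linear":[0,0,0],"rot":[0,0,0],"hand":0}]'
```

```text
clock: 4.15
tool_pos: [0.4924, -0.0413, 0.0752]
orientation: [-83.7, 89.5, 16.6]
force: [-0.3, 0.3, -0.3]
opening: 0.0005
```

```bash
python3 -m crank '[{"linear":[-0.03,0.02,-0.25],"rot":[0,0,0],"hand":0},{"linear":[0,0,-0.2],"rot":[0,0,0],"hand":0},{"linear":[0,0,0],"rot":[0,0,0],"hand":0}]'|grep -E "tool_pos|force"; for i in 1 2 3 4 5 6; do python3 -m crank '[{"linear":[0,0,-0.015],"rot":[0,0,0],"hand":0}]' | grep -E "tool_pos|force"; done
```

```text
tool_pos: [0.491, -0.0393, 0.0479]
force: [-0.6, 0.5, -0.7]
tool_pos: [0.4914, -0.039, 0.0472]
force: [1.0, -0.3, 0.0]
tool_pos: [0.4916, -0.0387, 0.0465]
force: [0.4, -0.9, 0.4]
tool_pos: [0.4919, -0.0385, 0.0458]
force: [0.8, 0.6, 0.4]
tool_pos: [0.492, -0.0385, 0.0451]
force: [0.7, -0.2, -0.1]
tool_pos: [0.492, -0.0385, 0.0442]
force: [0.6, 0.9, -0.5]
tool_pos: [0.4921, -0.0385, 0.0433]
force: [0.2, -1.0, -0.3]
```

```bash
for i in 1 2 3 4; do python3 -m crank '[{"linear":[-0.01,0,-0.015],"rot":[0,0,0],"hand":0}]' | grep -E "tool_pos|force"; done
```

```text
tool_pos: [0.4915, -0.0385, 0.0423]
force: [0.3, -0.5, 1.0]
tool_pos: [0.4915, -0.0385, 0.0421]
force: [-2.3, 1.1, 14.1]
tool_pos: [0.4916, -0.0385, 0.0422]
force: [-2.0, -0.3, 12.6]
tool_pos: [0.4915, -0.0385, 0.0422]
force: [-1.7, -0.6, 9.3]
```

Near right is solid too, at about 14 N. Next is far right.

```bash
python3 -m crank '[{"linear":[0,0,0.2],"rot":[0,0,0],"hand":0},{"linear":[0,0,0.3],"rot":[0,0,0],"hand":0},{"linear":[0.6,0.1,0],"rot":[0,0,0],"hand":0},{"linear":[0.6,0.1,0],"rot":[0,0,0],"hand":0},{"linear":[0.4,0.06,0],"rot":[0,0,0],"hand":0},{"linear":[0,0,0],"rot":[0,0,0],"hand":0}]'
```

```text
clock: 6.52
tool_pos: [0.5902, -0.0225, 0.0769]
orientation: [-89.5, 89.0, 10.9]
force: [-0.8, 0.1, -0.2]
opening: 0.0005
```

```bash
python3 -m crank '[{"linear":[-0.03,-0.01,-0.25],"rot":[0,0,0],"hand":0},{"linear":[0,0,-0.22],"rot":[0,0,0],"hand":0},{"linear":[0,0,-0.03],"rot":[0,0,0],"hand":0}]'|grep -E "tool_pos|force"; for i in 1 2 3 4 5 6; do python3 -m crank '[{"linear":[-0.005,0,-0.015],"rot":[0,0,0],"hand":0}]' | grep -E "tool_pos|force"; done
```

```text
tool_pos: [0.5858, -0.0236, 0.0448]
force: [0.1, -0.2, -0.3]
tool_pos: [0.5851, -0.0237, 0.0436]
force: [-0.7, 0.5, 0.3]
tool_pos: [0.5848, -0.0237, 0.0428]
force: [0.1, 0.5, 0.1]
tool_pos: [0.5847, -0.0237, 0.0423]
force: [-1.0, -0.7, 5.0]
tool_pos: [0.5848, -0.0237, 0.0422]
force: [-1.8, -0.6, 8.8]
tool_pos: [0.5847, -0.0237, 0.0423]
force: [-2.7, 2.1, 6.5]
tool_pos: [0.5847, -0.0237, 0.0423]
force: [-1.6, -0.5, 6.0]
```

Far right is solid. Far left should be the one that gives, so I confirm it.

```bash
python3 -m crank '[{"linear":[0,0,0.2],"rot":[0,0,0],"hand":0},{"linear":[0,0,0.3],"rot":[0,0.15,0],"hand":0},{"linear":[-0.1,0.6,0],"rot":[0,0,0],"hand":0},{"linear":[-0.05,0.6,0],"rot":[0,0,0],"hand":0},{"linear":[-0.02,0.4,0],"rot":[0,0,0],"hand":0},{"linear":[0,0,0],"rot":[0,0,0],"hand":0}]'
python3 - <<'E'
from plant import monitor
from scipy.spatial.transform import Rotation as R
o=monitor.get_obs(); print(o["tool_pos"],R.from_euler('xyz',o["orientation"],degrees=True).as_matrix().round(4))
E
```

```text
clock: 8.4
tool_pos: [0.576, 0.0752, 0.0783]
orientation: [-72.5, 89.4, 27.9]
force: [0.0, -0.4, -0.2]
opening: 0.0001
[0.57603972 0.07518964 0.07831157] [[ 0.0093 -0.9834 -0.181 ]
 [ 0.005  -0.1809  0.9835]
 [-0.9999 -0.0101  0.0032]]
```

```bash
python3 -m crank '[{"linear":[-0.04,-0.05,-0.25],"rot":[0,0.1,0],"hand":0},{"linear":[0,0,-0.22],"rot":[0,0,0],"hand":0},{"linear":[0,0,-0.05],"rot":[0,0,0],"hand":0}]'|grep -E "tool_pos|force"; for i in 1 2 3 4 5 6 7 8; do python3 -m crank '[{"linear":[0,0,-0.015],"rot":[0,0,0],"hand":0}]' | grep -E "tool_pos|force"; done
```

```text
tool_pos: [0.5733, 0.0705, 0.0453]
force: [-0.0, -0.8, -0.2]
tool_pos: [0.573, 0.0698, 0.0438]
force: [0.5, 0.4, 0.9]
tool_pos: [0.5731, 0.0695, 0.0428]
force: [-0.8, 0.6, -0.4]
tool_pos: [0.5732, 0.0695, 0.042]
force: [-0.7, 1.8, 1.1]
tool_pos: [0.5733, 0.0695, 0.0414]
force: [-0.6, -0.4, 2.0]
tool_pos: [0.5734, 0.0696, 0.0408]
force: [-1.1, -0.3, 1.8]
tool_pos: [0.5735, 0.0697, 0.04]
force: [0.4, -0.2, 2.0]
tool_pos: [0.5736, 0.0697, 0.0392]
force: [-0.8, -0.4, 3.6]
tool_pos: [0.5737, 0.0697, 0.0388]
force: [-3.7, 1.0, 12.1]
```

Far left gives: it sank from 42 to about 38.8 mm at 2–3.6 N, then met its foot. Next I press the far-left tab.

```bash
python3 -m crank '[{"linear":[0,0,0.06],"rot":[0,0,0],"hand":0},{"linear":[0,0,0.06],"rot":[0,0,0],"hand":0},{"linear":[0,0,0.4],"rot":[0,0,0],"hand":0},{"linear":[-0.08,0.4,0],"rot":[0,0,0],"hand":0},{"linear":[-0.06,0.4,0],"rot":[0,0,0],"hand":0},{"linear":[0,0,0],"rot":[0,0,0],"hand":0},{"linear":[0,0,0],"rot":[0,0,0],"hand":0}]'
python3 - <<'E'
from plant import eyes,monitor
import cv2
for n,(a,b,c,d) in {"side":(140,310,230,430),"top":(170,300,220,390)}.items():
    s=eyes.snapshot(n); cv2.imwrite(f"pics/{n}2.png",cv2.resize(s["image"][a:b,c:d,::-1],None,fx=3.5,fy=3.5,interpolation=cv2.INTER_CUBIC))
E
```

```text
clock: 10.65
tool_pos: [0.5653, 0.1187, 0.071]
orientation: [-17.9, 89.7, 82.4]
force: [-0.3, 0.1, 0.4]
opening: 0.0005
```

View pics/side2.png

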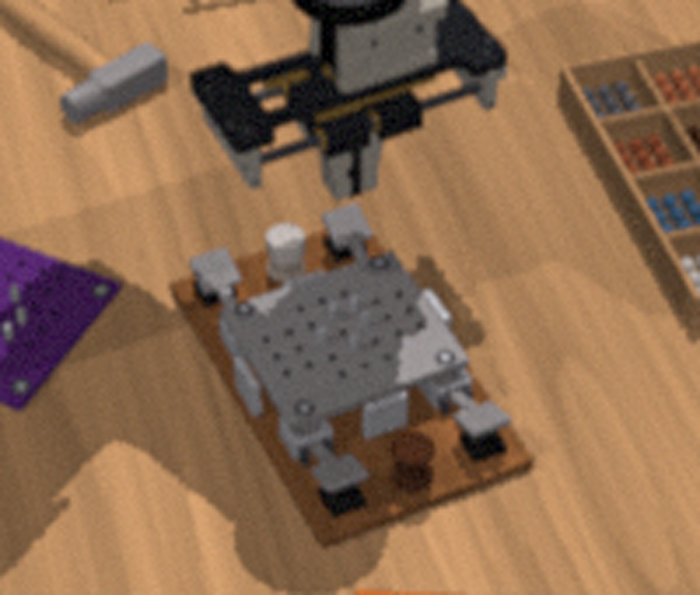

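The side picture shows the tip at (352,190) straight above the far-left tab at (347,222). The plate is level and the other tabs are up. Now I press down in small steps.

```bash
python3 -m crank '[{"linear":[-0.03,0.055,-0.2],"rot":[0,0,0],"hand":0},{"linear":[0,0,-0.18],"rot":[0,0,0],"hand":0},{"linear":[0,0,0],"rot":[0,0,0],"hand":0}]'|grep -E "tool_pos|force"; for i in 1 2 3 4 5 6; do python3 -m crank '[{"linear":[0,0,-0.03],"rot":[0,0,0],"hand":0}]' | grep -E "tool_pos|force"; done
```

```text
tool_pos: [0.563, 0.1206, 0.0458]
force: [0.7, -0.1, 0.0]
tool_pos: [0.5631, 0.1205, 0.0438]
force: [0.1, 0.4, -0.0]
tool_pos: [0.5632, 0.1205, 0.0419]
force: [-0.3, 0.5, 0.5]
tool_pos: [0.5633, 0.1205, 0.0402]
force: [-0.9, 0.2, -0.6]
tool_pos: [0.5636, 0.1208, 0.0388]
force: [-3.3, 1.2, 5.9]
tool_pos: [0.5637, 0.1211, 0.0377]
force: [-3.0, 1.0, 6.8]
tool_pos: [0.5638, 0.1214, 0.0366]
force: [-3.5, 0.5, 6.9]
```

```bash
for i in 1 2 3 4 5 ; do python3 -m crank '[{"linear":[0,0,-0.03],"rot":[0,0,0],"hand":0},{"linear":[0,0,-0.03],"rot":[0,0,0],"hand":0}]' | grep -E "tool_pos|force"; done
```

```text
tool_pos: [0.5638, 0.122, 0.0343]
force: [-3.2, 1.5, 6.9]
tool_pos: [0.5638, 0.1226, 0.0321]
force: [-4.3, 1.0, 5.9]
tool_pos: [0.5637, 0.1232, 0.0297]
force: [-3.3, 1.1, 7.3]
tool_pos: [0.5635, 0.1237, 0.0273]
force: [-2.9, 1.7, 6.4]
tool_pos: [0.5634, 0.1241, 0.0249]
force: [-3.7, -0.4, 5.6]
```

```bash
for i in 1 2 3 4 5 6; do python3 -m crank '[{"linear":[0,0,-0.03],"rot":[0,0,0],"hand":0}]' | grep -E "tool_pos|force"; done
```

```text
tool_pos: [0.5634, 0.1242, 0.0238]
force: [-3.0, -0.1, 6.6]
tool_pos: [0.5633, 0.1243, 0.0226]
force: [-3.0, 0.4, 7.3]
tool_pos: [0.5633, 0.1244, 0.0216]
force: [-3.7, -0.4, 14.0]
tool_pos: [0.5634, 0.1244, 0.0214]
force: [-8.6, -0.4, 21.4]
tool_pos: [0.5634, 0.1244, 0.0214]
force: [-9.0, 0.0, 21.1]
tool_pos: [0.5634, 0.1244, 0.0214]
force: [-7.1, -1.0, 18.1]
```

The tab is at its stop, flat at 21.4 mm. I lift off and check the far-left corner by pressing again.

```bash
python3 -m crank '[{"linear":[0,0,0.1],"rot":[0,0,0],"hand":0},{"linear":[0,0,0.4],"rot":[0,0,0],"hand":0},{"linear":[0,0,0.4],"rot":[0,0,0],"hand":0},{"linear":[0.08,-0.4,0],"rot":[0,0,0],"hand":0},{"linear":[0.08,-0.4,0],"rot":[0,0,0],"hand":0},{"linear":[0,-0.04,0],"rot":[0,0,0],"hand":0},{"linear":[0,0,0],"rot":[0,0,0],"hand":0}]'
```

```text
clock: 14.75
tool_pos: [0.5741, 0.0738, 0.079]
orientation: [-54.7, 89.1, 45.8]
force: [-0.1, 0.4, -0.1]
opening: 0.0004
```

```bash
python3 -m crank '[{"linear":[0,-0.02,-0.25],"rot":[0,0,0],"hand":0},{"linear":[0,0,-0.22],"rot":[0,0,0],"hand":0},{"linear":[0,0,-0.04],"rot":[0,0,0],"hand":0}]'|grep -E "tool_pos|force"; for i in 1 2 3 4 5 6; do python3 -m crank '[{"linear":[0,0,-0.015],"rot":[0,0,0],"hand":0}]' | grep -E "tool_pos|force"; done
```

```text
tool_pos: [0.5734, 0.0737, 0.0456]
force: [-0.2, -0.5, 0.5]
tool_pos: [0.5732, 0.0738, 0.044]
force: [0.5, -1.3, 0.5]
tool_pos: [0.5732, 0.074, 0.0431]
force: [-0.6, -0.0, -0.3]
tool_pos: [0.5734, 0.0741, 0.0424]
force: [-0.6, -0.7, 1.2]
tool_pos: [0.5736, 0.074, 0.042]
force: [-0.9, -1.0, 6.0]
tool_pos: [0.5738, 0.0739, 0.0417]
force: [-3.9, 0.3, 9.4]
tool_pos: [0.5738, 0.0739, 0.0417]
force: [-5.2, 1.3, 9.2]
```

The corner is solid now: 9 N at 41.7 mm. I retreat and take a last look.

```bash
python3 -m crank '[{"linear":[0,0,0.1],"rot":[0,0,0],"hand":0},{"linear":[0,0,0.5],"rot":[0,0,0],"hand":0},{"linear":[0,0,0.8],"rot":[0,0,0],"hand":0},{"linear":[0,0,0.8],"rot":[0,0,0],"hand":0},{"linear":[-0.4,0.8,0.3],"rot":[0,0,0],"hand":0},{"linear":[-0.4,0.8,0],"rot":[0,0,0],"hand":0},{"linear":[-0.4,0.8,0],"rot":[0,0,0],"hand":0},{"linear":[-0.4,0.8,0],"rot":[0,0,0],"hand":0},{"linear":[0,0,0],"rot":[0,0,0],"hand":0},{"linear":[0,0,0],"rot":[0,0,0],"hand":0}]'
python3 - <<'E'
from plant import eyes
import cv2,numpy as np
t=[]
for n,(a,b,c,d) in {"side":(170,310,250,410),"top":(180,300,230,380)}.items():
    s=eyes.snapshot(n); np.savez(f"{n}3.npz",**s); t.append(cv2.resize(s["image"][a:b,c:d,::-1],(390,330),interpolation=cv2.INTER_CUBIC))
cv2.imwrite("pics/end.png",np.hstack(t))
E
```

```text
clock: 17.12
tool_pos: [0.4748, 0.2712, 0.2003]
orientation: [-53.9, 88.7, 46.6]
force: [-0.5, -0.0, 0.5]
opening: -0.0001
```

View pics/end.png

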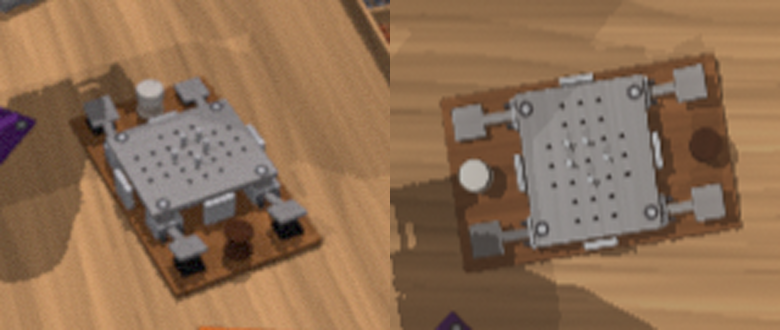

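The picture shows the far-left tab flat (side half, (192,93)) and the other three raised. Pot, spool and plate are in place. One depth check before I hand in.

Run:
```python
from h import *
import cv2
P={"cFL":(.5726,.072),"cFR":(.5886,-.0231),"cNL":(.4742,.055),"cNR":(.4903,-.0397),"tFL":(.564,.1215),"tFR":(.597,-.0725),"tNL":(.466,.1035),"tNR":(.4983,-.0896)}
def hz(f,p,z):
    s=dict(np.load(f)); T=s["camera_from_world"];K=s["K"];q=T@np.r_[p,z,1]
    u=K[0,2]+K[0,0]*q[0]/-q[2];v=K[1,2]+K[1,1]*q[1]/q[2]
    i,j=int(round(v)),int(round(u)); d=np.median(s["depth"][i-2:i+3,j-2:j+3]); c,r=ray(s,j,i); return (c+r*d)[2]
for k,p in P.items(): print(k,*[round(float(hz(f,p,.04 if k[0]=='c' else .03)),4) for f in("top0.npz","top3.npz","side0.npz","side3.npz")])
a=np.load("top0.npz")["image"].astype(int);b=np.load("top3.npz")["image"].astype(int)
print("pot/spool templ shift:")
for n,(x,y) in {"pot":(262,244),"spool":(352,234),"plate":(306,238)}.items():
    w=30 if n=="plate" else 8
    t=a[y-w:y+w,x-w:x+w].astype(np.uint8); m=cv2.matchTemplate(b[y-w-6:y+w+6,x-w-6:x+w+6].astype(np.uint8),t,cv2.TM_CCOEFF_NORMED); print(n,np.array(cv2.minMaxLoc(m)[3])-6,round(float(m.max()),3))
```

```text
cFL 0.0428 0.0403 0.0417 0.0421
cFR 0.0424 0.0418 0.042 0.0413
cNL 0.0426 0.0416 0.041 0.0423
cNR 0.0412 0.0412 0.0417 0.0417
tFL 0.0365 0.0208 0.0345 0.0217
tFR 0.0356 0.035 0.0383 0.0392
tNL 0.0355 0.0345 0.0343 0.0338
tNR 0.0355 0.035 0.0387 0.0383
pot/spool templ shift:
pot [0 0] 0.975
spool [0 0] 0.997
plate [0 0] 0.966
```

```bash
python3 -c "
from plant import ticket
print(ticket.close_job())"
```

```text
the job is handed in; nothing more can be done
None
```

The far-left corner was the one that rocked. Its shim tab is now pressed flat, the plate is solid there, and the job is handed in at about 17 s.

- **Finding the corner:** I pressed all four marks with closed fingertips. Near left, near right and far right held at 42 mm. Far left sank about 3–4 mm under 2–3.6 N.
- **Press force:** The first press, on near left, peaked at about 40 N at the fingertips, more than needed. I used smaller steps for the rest, and the plate did not move.
- **Far-right test:** I pressed about 4 mm off the mark with the tool tilted about 1°. It still held at 9 N.
- **Pressing the tab:** The far-left tab moved at about 7 N and stopped at 21.4 mm with 21 N on it, so it is at its end stop.
- **Last checks:** The far-left corner then held 9 N at 41.7 mm. Camera depth shows the far-left tab at about 21 mm, the other three up at 34–39 mm as before, and the plate corners level at 41–42 mm. One top-camera reading gave 40.3 mm at far left, but the side camera gave 42.1 mm and the press agrees with the side camera. Plate, pot and spool shifted 0 pixels, and the arm ended clear of everything.

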